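# Ready a photometer and hold its zero key

### The job

Get the bench photometer ready with the closed fingertips, in this order: push its open blue lid fully shut, then press the raised end of the white rocker down so that it tips over fully, then press the green button fully down. Finish while still holding the green button down. Grasp and lift nothing, do not press the red button, press no control out of turn, do not raise the lid, and leave the other things on the bench where they are.

Things in the scene. Friction and masses are not known exactly. Their poses are not given: they have to be found in the camera images.
- photometer: White bench photometer, 110 (x) x 260 (y) x 65 mm high, fixed. Origin: centre of its underside; -x is its front (to the robot), +y its left. Left: cuvette bay under the blue lid. Right: flat grey deck, 65 mm above the bench, with the rocker, the green and the red button in a row at x = 0, y = +8, -46 and -100 mm; which sits in which place varies.
- lid (a joint): Hinge of the blue lid along the photometer's y axis at the lid's rear edge: 0 = shut, level, grows as the lid opens, to at most 1.2 rad. Starts at 0.35 to 0.6. Stiff: stays where it is left; about 1 to 3 N pushes it down.
- lid_hinge (a point): Point on the lid's hinge line (fixed to the photometer), midway along it, at x = 50, y = 78, z = 65 mm of the photometer. The lid runs from here towards -x (front).
- lid_mid (a point): Middle of the lid's upper face, 49 mm forward of the hinge; it moves with the lid. Blue lid 94 mm from rear to front, 86 mm wide, 6 mm thick plate, upper face 72 mm above the bench when shut. Open, its front edge is up and its upper face looks up and back. A push straight down over the place where the middle lies when shut closes it.
- rocker (a joint): Tilt of the white rocker in its black frame: 0 = off (end away from the robot raised), 0.4 rad = on (that end fully down). Stays where it is left; about 2.5 N at the raised end tips it.
- rocker_on (a point): Point on the upper face of the rocker's raised end, 17 mm from its pivot (on the photometer's +x side), by an orange bar; it moves with the rocker: 85 mm above the bench when off, 79 mm when on. White dished rocker of two flat halves, each 25 mm (x) x 22 mm (y): off, the far half slopes up; on, the far half is level and the near one slopes up. Black frame 52 x 30 x 6 mm.
- green (a joint): Travel of the green button: 0 = up, 0.006 m = fully down; springs back when let go. 1.5 N to start, 5 N fully down.
- green_top (a point): Centre of the green button's top, 26 mm diameter, 83 mm above the bench when up; presses straight down. Round black collar 42 mm diameter, 12 mm high.
- red (a joint): Travel of the red button, 0 = up, 0.006 m = fully down. Not to be pressed.
- red_top (a point): Centre of the red button's top; same shape and size as the green one.
- reagent_green: Loose bottle with green cap, 43 mm diameter, 92 mm high; origin under its centre. Bystander.
- reagent_red: Loose bottle with red cap, 42 mm diameter, 95 mm high; origin under its centre. Bystander.
- dish: Loose round petri dish, 56 mm diameter, 12 mm high, left of the photometer; origin under its centre. Bystander.
- marker: Loose blue and white marker pen lying behind the photometer, 135 mm long, 17 mm thick; origin under its centre, length along its y. Bystander.
- cards: Loose green holder with a stack of white cards, 78 x 111 x 52 mm; origin under its centre. Bystander.
- stick_cup: Loose clear cup with sticks, 49 mm diameter, 61 mm high; origin under its centre. Bystander.

How it is judged:
On the way, in this order (a step that is already met when the one before it is completed fails the run):
1. the lid is pushed fully shut (value of joint lid below 0.06 rad), for 0.1 s.
2. the rocker is tipped on (value of joint rocker above 0.3 rad), for 0.1 s.
3. the green button is pressed down (value of joint green above 0.004 m), for 0.2 s.
At the end, for the whole second after the job is handed in: Lid shut (within 0.06 rad), rocker on (over 0.30 of 0.40 rad), green button held at least 4 of its 6 mm down by the fingers (over 1 N), red button up, every bystander within 30 mm of its start (value of joint lid below 0.06 rad and value of joint rocker above 0.3 rad and value of joint green above 0.004 m and contact force between the fingers and green above 1 N and value of joint red below 0.002 m and distance of each of reagent_green, reagent_red, dish, marker, cards, stick_cup from where it was at the start of the episode below 0.03 m); the arm keeps its last pose, push and grip.
It fails at once if the rocker is tipped while the lid is open (value of joint rocker above 0.15 rad and value of joint lid above 0.12 rad).
It fails at once if the green button is pressed before the lid is shut and the rocker on (value of joint green above 0.003 m and (value of joint lid above 0.12 rad or value of joint rocker below 0.25 rad)).
It fails at once if the red button is pressed (value of joint red above 0.003 m).
It fails at once if the lid is raised further than it stood (value of joint lid above 0.75 rad).
It fails at once if a bystander is lifted or moved (distance of any of reagent_green, reagent_red, dish, marker, cards, stick_cup from where it was at the start of the episode above 0.03 m).
It also fails if it takes over 48 s, if anything falls off the work surface, if the arm or the gripper's body presses on something with over 40 N, if the wrist force passes 120 N, or if a joint passes its speed limit or range.

### The arm

A 7-joint arm with a two-finger parallel gripper is mounted at the origin on the work surface; the furniture and walls round the work are solid. World frame = base frame: x ahead of the robot, y to its left, z up, the work surface at z = 0. Lengths are in m, angles in rad, forces in N, time in s.
With the tool pointing down it reaches from about 0.425 to 0.925 m from the base axis. Payload 6.8 kg.
Tool frame: the origin (TCP) lies between the finger pads; the fingertips stand 11 mm ahead of it and the grasp point (between the pads) lies 8 mm behind it; z points along the fingers, y is the line along which they close (so a half turn about z gives the same grasp; the last joint's range is limited). The gripper opens to 85 mm and grips with 20 to 120 N. Pads are 22 mm wide; open, the fingers measure 114 mm over their backs; the gripper's body (76 mm by 85 mm) begins 54 mm behind the grasp point. The pads swing forward as they close: fully open they stand 13 mm farther back than shut.
Start: joints at [1.227, 0.477, 0.022, 1.555, -0.011, 1.109, -0.083], TCP at [0.158, -0.656, 0.242] pointing down, gripper open.
Joint ranges: [-2.96, 2.96], [-0.34, 2.1], [-1.41, 1.46], [0.24, 2.44], [-1.37, 4.51], [0.17, 1.92], [-2.96, 2.96]. Speed limits (rad/s): [2.39, 2.39, 3.14, 3.14, 3.14, 3.14, 3.14].

### API

Orientations are given as a unit quaternion [w, x, y, z].
In Python, from cell import env, imaging gives the robot as it stands (env), with the cameras (imaging). Calls block until the motion is done:
- env.reach(position, orientation): joint-space move of the TCP to a pose.
- env.movel(position, velocity=0.15, rot=None, stop_force=None): straight line of the TCP; rot=None keeps the orientation; velocity is the mean speed in m/s. With stop_force (N) it stops when the force on the tool has changed by that much, and returns True; else False.
- env.goto_joints(angles): joint-space move.
- env.grip(opening, f_grip=None): finger opening in m; f_grip is the grip in N (None keeps the last); returns when the fingers have stopped.
- env.dwell(seconds).
- env.inverse_kinematics(position, orientation): joint angles nearest the present ones, or None.
- imaging.camera(name): name is "scene" or "top" or "wrist"; returns the picture (400x640x3 uint8, blue, green, red); there is no depth.
- imaging.calibration(name): a dict with "fx", "fy", "cx", "cy" (pixels), "rvec" (rotation vector, rad) and "tvec" (3), from world to camera coordinates, as OpenCV has them. Camera axes: x right, y down, z forward; pixel columns grow to the right and rows downward; lengths in m; the calibration is good to about 2 mm. A picture is of the moment at which its call begins: read the wrist's pose just before it. calibration takes no time and is no camera call; for the wrist camera it gives the pose at the moment of the call.
A pose or a line that the arm cannot do raises env.PlanningError and nothing moves.
- env.job_done(): hands the job in; it is judged then, once.
Readings, each from a call of its own:
- env.get_time(): time.
- env.get_qpos(): joint angles.
- env.get_joint_velocities(): joint speeds.
- env.get_joint_torque(): joint torques, N m.
- env.get_tcp_pos(): TCP position.
- env.get_orientation(): TCP orientation.
- env.get_force(): force on the tool from outside, world axes, zero at the start.
- env.get_torque(): the same for the moment, N m.
- env.get_opening(): finger opening in m.
- env.get_gripper_force(): force on a finger pad.
Only numpy, scipy, OpenCV 4.12 (cv2) and the standard library are available. Lean on these libraries where they do the work, as an engineer would, in place of code of your own. Each camera call takes 0.05 s, during which the arm holds its last target. There are 200 camera calls.

## Working session

There is one attempt and no reset: what is moved stays moved. The work goes in short steps, each a Python script; the robot and the scene stay as the last script left them, time stands still between calls to the robot, and variables do not carry over. Pictures are saved under pics/ and viewed, at most 10 in all, crops included, and the job is handed in when it is done.

```bash
mkdir -p pics; python3 - <<'E'
from cell import env, imaging
import cv2
for n in("scene","top"):
    cv2.imwrite(f"pics/{n}0.png",imaging.camera(n)); c=imaging.calibration(n); print(n,c)
print(env.get_time(),env.get_orientation())
E
```

```text
scene {'fx': 369.87433505179933, 'fy': 369.87433505179933, 'cx': 319.0085295909929, 'cy': 201.51166847022105, 'rvec': array([ 2.1680686 , -0.63707113,  0.29094515]), 'tvec': array([-0.34787759,  0.34140056,  0.56475881])}
top {'fx': 391.94632832861424, 'fy': 391.94632832861424, 'cx': 317.3009950591783, 'cy': 200.9572269645503, 'rvec': array([ 2.17895093, -2.13324086,  0.14538467]), 'tvec': array([0.16126087, 0.53585373, 1.02755803])}
0.1 [-8.10019078e-04  9.93057945e-01  1.17623299e-01 -1.47784254e-04]
```

View pics/top0.png

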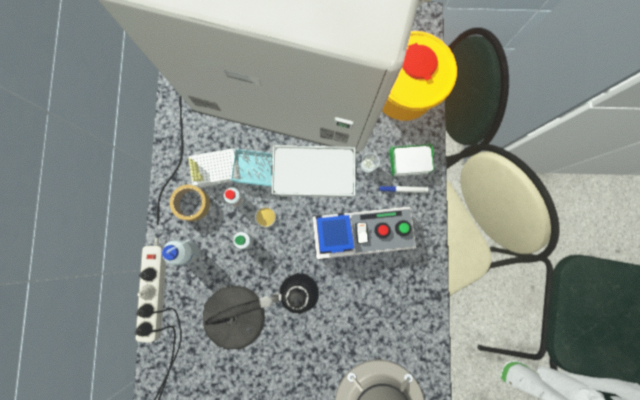

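View pics/scene0.png

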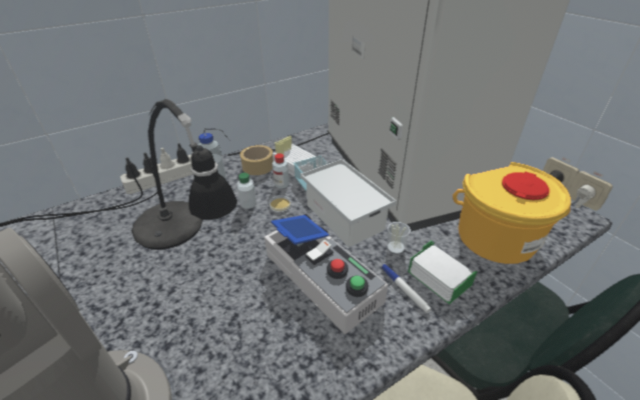

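The photometer is at top pixels (365,232). From left to right it has the lid, the rocker (362,232), red (383,230) and green (403,228). I'll enlarge both views.

```bash
python3 - <<'E'
import cv2
a=cv2.imread("pics/top0.png")[195:265,305:425]; b=cv2.imread("pics/scene0.png")[205:330,255:395]
cv2.imwrite("pics/topc.png",cv2.resize(a,None,fx=6,fy=6,interpolation=cv2.INTER_CUBIC))
cv2.imwrite("pics/scenec.png",cv2.resize(b,None,fx=4.5,fy=4.5,interpolation=cv2.INTER_CUBIC))
E
```

```text
(no output)
```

View pics/topc.png

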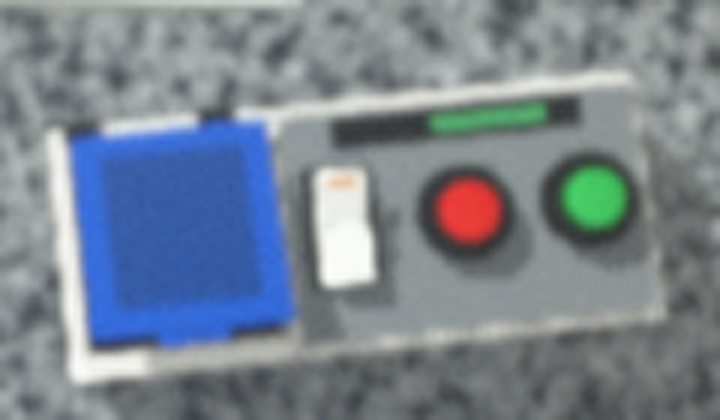

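View pics/scenec.png

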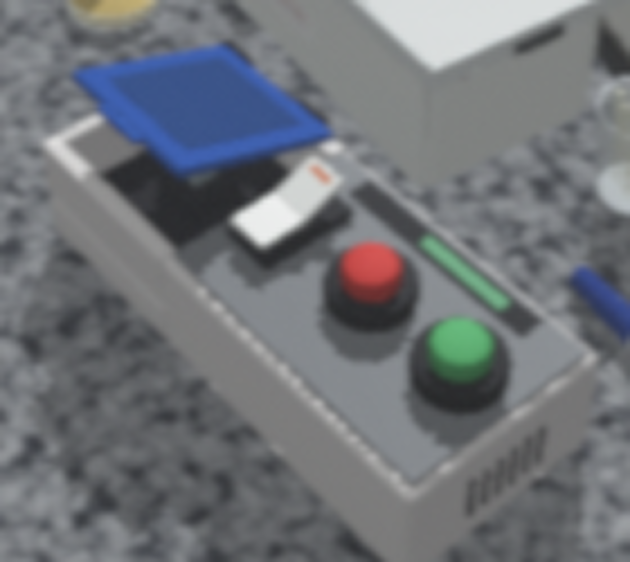

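The top crop shows red at (470,211), green at (595,197), and body corners at (75,380), (662,315), (632,75) and (55,130). The scene crop shows green at (461,342), red at (373,266), and corners at (48,147), (412,490) and (597,357). I'll fit the pose from these.

```bash
cat > h.py <<'E'
import numpy as np, cv2
def to_world(p,l):
    c,s=np.cos(p[2]),np.sin(p[2]); l=np.atleast_2d(l)
    return np.c_[p[0]+c*l[:,0]-s*l[:,1],p[1]+s*l[:,0]+c*l[:,1],l[:,2]]
def proj(c,P):
    K=np.array([[c["fx"],0,c["cx"]],[0,c["fy"],c["cy"]],[0,0,1]])
    return cv2.projectPoints(P,c["rvec"],c["tvec"],K,None)[0][:,0]
E
python3 - <<'E'
from cell import env, imaging
from h import *
from scipy.optimize import least_squares
L=np.array([[0,-.1,.083],[0,-.046,.083],[-.055,.13,.065],[-.055,-.13,.065],[.055,-.13,.065],[.055,.13,.065]])
T=(np.array([[595,197],[470,211],[75,380],[662,315],[632,75],[55,130]])+.5)/6-.5+[305,195]
S=(np.array([[461,342],[373,266],[48,147],[412,490],[597,357]])+.5)/4.5-.5+[255,205]
ct,cs=imaging.calibration("top"),imaging.calibration("scene")
ft=lambda p:(proj(ct,to_world(p,L))-T).ravel()
fs=lambda p:(proj(cs,to_world(p,L[:5]))-S).ravel()
x0=[.5,-.1,0]
for f in(ft,fs,lambda p:np.r_[ft(p),fs(p)]):
    r=least_squares(f,x0,loss="soft_l1"); print(r.x.round(4),f(r.x).reshape(-1,2).round(1).tolist())
p=r.x; np.save("pose.npy",p)
on=proj(ct,to_world(p,[[.017,.008,.085]])); print("on",(on-[305,195]+.5)*6-.5)
W=to_world(p,[[.001,.078,.072],[.017,.008,.085],[0,-.1,.083]]); print(W.round(4), np.hypot(*W[:,:2].T))
E
```

```text
[0.4498 0.0491 0.1233] [[-0.1, 0.1], [-0.1, -0.1], [-0.4, 0.3], [1.4, 0.8], [0.8, -1.1], [-1.4, -0.3]]
[0.4519 0.0488 0.1151] [[0.2, 0.5], [0.1, 0.0], [-1.1, -3.1], [-0.6, 1.1], [2.0, -1.7]]
[0.4504 0.0488 0.1247] [[0.0, -0.2], [-0.0, -0.4], [-0.3, 0.1], [1.5, 0.4], [0.8, -1.4], [-1.3, -0.4], [-0.1, 0.6], [-0.4, 0.3], [-2.0, -2.4], [-0.6, 1.3], [1.7, -1.8]]
on [[340.22056698 181.90243467]]
[[ 0.4417  0.1263  0.072 ]
 [ 0.4663  0.0589  0.085 ]
 [ 0.4629 -0.0504  0.083 ]] [0.45943034 0.47000594 0.46561118]
```

```bash
cat >> h.py <<'E'
def quat(y): return [0,np.cos(y/2),np.sin(y/2),0]
E
python3 - <<'E'
from cell import env, imaging
from h import *
p=np.load("pose.npy"); q=quat(p[2])
W=to_world(p,[[.001,.078,.072],[.017,.008,.085],[0,-.1,.083]])
for w in W:
    for z in(.25,w[2]+.011-.008):
        j=env.inverse_kinematics([w[0],w[1],z],q); print(None if j is None else np.round(j,2))
env.grip(0.0,40); print(env.get_opening())
env.reach([*W[0,:2],.25],q)
env.movel([*W[0,:2],.15],.15); print(env.get_force())
hit=env.movel([*W[0,:2],.078],.05,stop_force=12)
print(hit,env.get_tcp_pos(),env.get_force(),env.get_time())
cv2.imwrite("pics/lid.png",cv2.resize(imaging.camera("scene")[180:330,230:430],None,fx=3,fy=3))
E
```

```text
[ 0.44  0.22 -0.95  1.99  0.21  1.03 -2.06]
[ 0.13  0.46 -0.65  2.16  0.45  0.66 -2.28]
[ 0.44  0.21 -0.78  1.98  0.17  1.02 -1.86]
[ 0.21  0.43 -0.56  2.13  0.36  0.67 -2.04]
[ 0.47  0.16 -0.54  2.    0.1   1.01 -1.57]
[ 0.32  0.4  -0.41  2.15  0.26  0.64 -1.72]
-5.784572875869709e-05
[-0.75034896 -0.27396906 -0.07997535]
True [0.44127527 0.12629379 0.08294353] [-2.03114319 -1.24989512  9.58404903] 5.8333
```

View pics/lid.png

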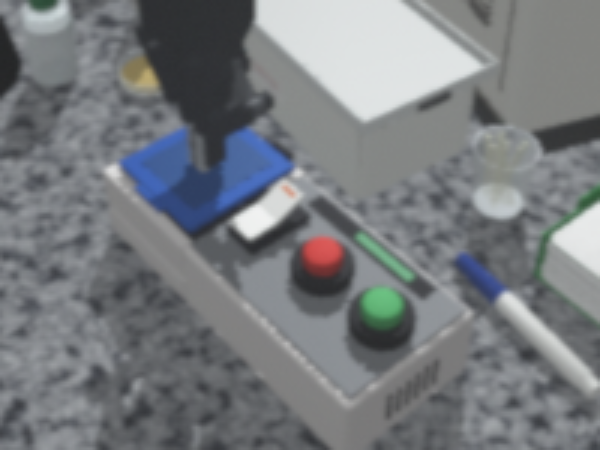

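The tips stopped at z = 0.072 m and the picture shows the lid level, so it's shut. The rocker's far end is still raised, with the bar at about (288,188). Rocker next.

```bash
python3 - <<'E'
from cell import env, imaging
from h import *
p=np.load("pose.npy")
env.dwell(.2)
a=to_world(p,[[.001,.078,0]])[0]; b=to_world(p,[[.018,.008,0]])[0]
env.movel([*a[:2],.15]); env.movel([*b[:2],.15]); env.movel([*b[:2],.105],.1)
hit=env.movel([*b[:2],.086],.03,stop_force=14)
print(hit,env.get_tcp_pos()-b,env.get_force()); env.dwell(.2)
env.movel([*b[:2],.16]); print(env.get_time())
env.movel([*to_world(p,[[0,-.1,0]])[0,:2],.16])
cv2.imwrite("pics/rock.png",cv2.resize(imaging.camera("scene")[180:330,230:430],None,fx=4,fy=4,interpolation=cv2.INTER_CUBIC))
E
```

```text
True [0.00115594 0.00017151 0.08990997] [-2.72712463 -1.41693163 11.44722603]
9.275
```

View pics/rock.png

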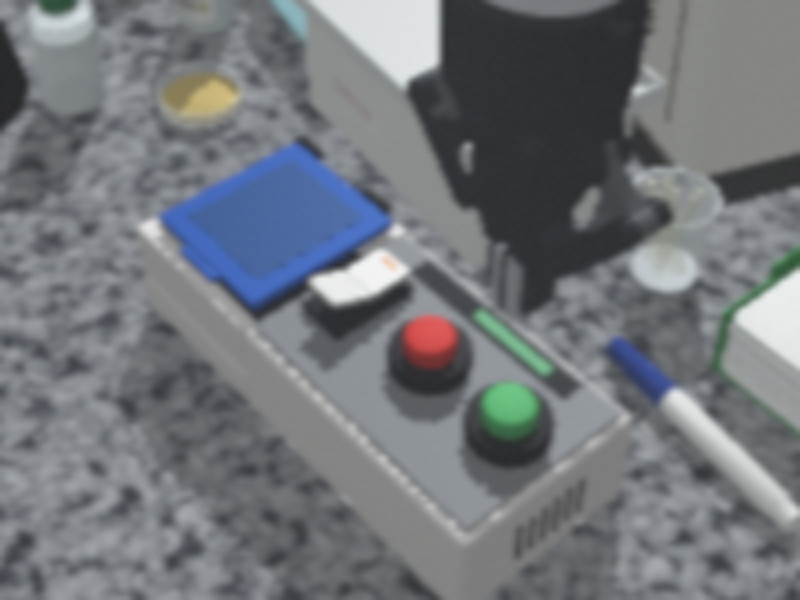

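The lid is shut at (275,225). The rocker has tipped, with its near half now raised at (325,285) and its far half level, and the tips reached z = 0.079 m. Green is up, so I'll press and hold it.

```bash
python3 - <<'E'
from cell import env, imaging
from h import *
p=np.load("pose.npy"); g=to_world(p,[[0,-.1,0]])[0]
env.movel([*g[:2],.105],.1); f0=env.get_force()
hit=env.movel([*g[:2],.0855],.03,stop_force=13)
env.dwell(.5); print(hit,f0,env.get_tcp_pos()-g,env.get_force(),env.get_time())
cv2.imwrite("pics/green.png",cv2.resize(imaging.camera("scene")[180:330,230:430],None,fx=4,fy=4,interpolation=cv2.INTER_CUBIC))
E
```

```text
True [0.36552025 0.59790909 0.10072766] [ 0.00069348 -0.00016979  0.09196136] [-3.28542691e+00 -8.87330391e-03  1.28732350e+01] 11.9083
```

View pics/green.png

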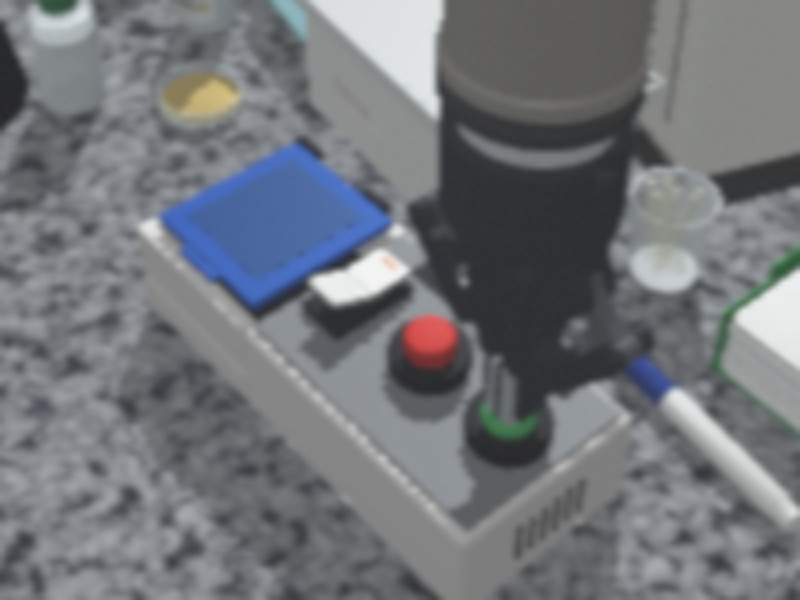

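Green is partly pressed and the tips are at z = 0.081 m, which looks higher than fully down. Next I'll log force against depth while pressing further.

```bash
python3 - <<'E'
from cell import env, imaging
from h import *
p=np.load("pose.npy"); g=to_world(p,[[0,-.1,0]])[0]
for z in np.arange(.0915,.0868,-.0008):
    env.movel([*g[:2],z],.01); env.dwell(.15)
    f=env.get_force(); print(round(z,4),(env.get_tcp_pos()-g).round(4),f.round(1),env.get_torque().round(2))
    if abs(f[2])>28: break
print(env.get_time())
E
```

```text
0.0915 [ 0.0007 -0.0002  0.092 ] [-1.5 -1.7 10.9] [-0.19  0.37  0.02]
0.0907 [ 0.0007 -0.0002  0.0918] [-4.1 -0.4 19.7] [-0.19  1.08  0.02]
0.0899 [ 0.0007 -0.0001  0.0917] [-7.4 -1.7 29. ] [-0.27  1.66 -0.07]
13.1583
```

```bash
python3 - <<'E'
from cell import env, imaging
from h import *
a=cv2.resize(imaging.camera("scene")[255:305,320:375],None,fx=7,fy=7,interpolation=cv2.INTER_CUBIC)
b=cv2.resize(imaging.camera("wrist"),(400,250)); 
t=cv2.resize(imaging.camera("top")[205:255,375:425],(350,350),interpolation=cv2.INTER_CUBIC)
o=np.zeros((600,790,3),np.uint8); o[:350,:385]=a; o[:350,390:740]=t; o[350:,:400]=b
cv2.imwrite("pics/c.png",o)
E
```

```text
(no output)
```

View pics/c.png

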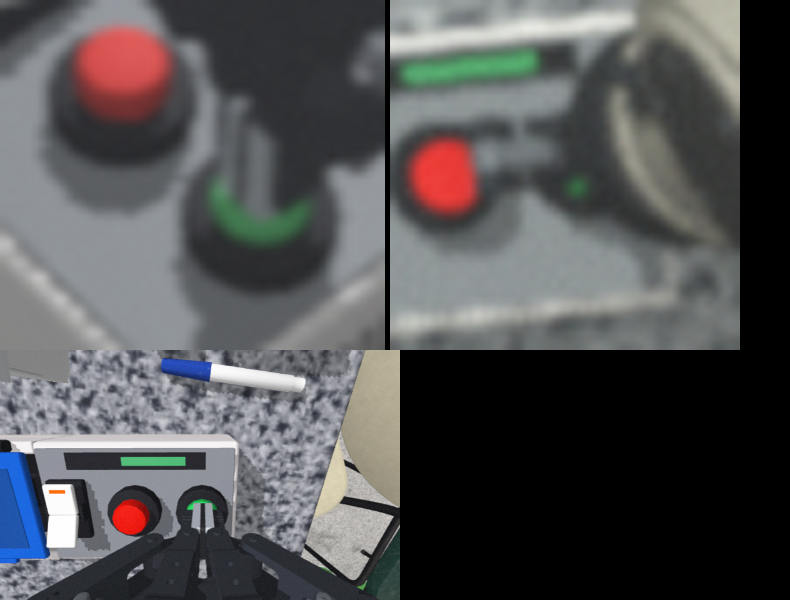

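The button looks roughly flush in its collar and the contact is a hard stop, yet the height is 4 mm off. I'll back off slowly to read the spring curve and find where contact starts.

```bash
python3 - <<'E'
from cell import env, imaging
from h import *
p=np.load("pose.npy"); g=to_world(p,[[0,-.1,0]])[0]
for z in np.arange(.091,.1001,.001):
    env.movel([*g[:2],z],.02); env.dwell(.15)
    print(round(z,4),round(env.get_tcp_pos()[2],4),env.get_force().round(1))
print(env.get_orientation(),env.get_time())
E
```

```text
0.091 0.0919 [-3.7 -1.2 16.5]
0.092 0.0921 [ 1.1 -1.4  4.8]
0.093 0.0931 [ 2.7 -2.3  4.5]
0.094 0.094 [ 2.9 -1.4  3.9]
0.095 0.0949 [ 2.2 -0.5  2.4]
0.096 0.0959 [ 2.  -0.2  2.2]
0.097 0.0969 [0.8 1.2 2.3]
0.098 0.0979 [0.7 0.6 1.3]
0.099 0.0989 [-0.5 -0.8 -0.5]
0.1 0.1 [ 0.5 -0.1  0.2]
[3.94506146e-04 9.98076865e-01 6.19862782e-02 3.42720701e-04] 17.3083
```

Contact starts at TCP z = 0.098 m with 1.4 N and the stop is at 0.092 m with 5 N. That's the full 6 mm, so the button was fully down. The lid and rocker both reached hard stops as well. I'll press again, hold, and hand in.

```bash
python3 - <<'E'
from cell import env, imaging
from h import *
p=np.load("pose.npy"); g=to_world(p,[[0,-.1,0]])[0]
env.movel([*g[:2],.0913],.02); env.dwell(.6)
print(env.get_tcp_pos(),env.get_force(),env.get_time())
print(env.job_done())
E
```

```text
[ 0.46316586 -0.05042568  0.09194776] [-2.97912346 -0.97718243 13.62392002] 18.4917
the job is handed in; nothing more can be done
None
```

I pushed the lid shut, tipped the rocker on, and handed in at 18.5 s with green held fully down at about 14 N. Red and the bystanders were not touched, and the verdict was not shown.

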